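# Unlock the cleaning-agent box under the sink

### The job

Unlock the blue box of cleaning agents: turn the left dial on to 3 and the right dial back to 7. The lock is worn, so each catch drops a little past its number: keep turning gently the same way until you feel the dial catch, and never wrench it once it has. Then draw the orange-handled bolt fully back towards the front of the box, out of the brass staple, let go, and leave the other kitchen things standing where they are.

Things in the scene. Friction and masses are not known exactly. Their poses are not given: they have to be found in the camera images.
- lockbox: Blue steel box, 220 (x) by 340 (y) by 100 mm high, fixed; origin at the centre of its underside. Its front (-x) roughly faces the robot. Its top: front half (x -108 to 0 mm) a black lock deck 100 mm above the table, rear half a grey lid, top at 104 mm. Dial axes stand at x -55 mm, y +95 mm (left) and y -95 mm (right); the bolt lies along x at y 0.
- dial_left (a joint): Angle (rad) of the left number dial: 0 with the pointer on 0, growing clockwise seen from above, 0.628 rad a number, range 0 to 6.1; friction about 0.06 Nm. Starts 0.45 to 1.0 rad below 3 (1.885 rad), so it is turned clockwise (value growing). Its catch drops not at the mark but 0.08 to 0.40 rad further on the same way, each time elsewhere: it can only be felt.
- dial_right (a joint): Angle (rad) of the right number dial: 0 with the pointer on 0, growing clockwise seen from above, 0.628 rad a number, range 0 to 6.1; friction about 0.06 Nm. Starts 0.45 to 1.0 rad above 7 (4.398 rad), so it is turned anticlockwise (value falling). Its catch drops not at the mark but 0.08 to 0.40 rad further on the same way, each time elsewhere: it can only be felt.
- dial_left_grip (a point): Grip of the left dial, on its upright axis, 132 mm above the table: a white bar 46 mm long (point's x), 22 mm wide (y), from 110 to 142 mm above the table, on a steel disc of 50 mm diameter. The red pointer is on the bar's -x end. Numbers 0 to 9 ring it clockwise, white on black, 0 (red tick) at the robot side of the box. The point turns with the dial.
- dial_right_grip (a point): Grip of the right dial, on its upright axis, 132 mm above the table: a white bar 46 mm long (point's x), 22 mm wide (y), from 110 to 142 mm above the table, on a steel disc of 50 mm diameter. The red pointer is on the bar's -x end. Numbers 0 to 9 ring it clockwise, white on black, 0 (red tick) at the robot side of the box. The point turns with the dial.
- gate_left: Gate disc hidden under the left dial and fast to it, origin on the dial's axis at deck height (100 mm). When its gap reaches the sprung catch (18 mm off the axis) that drops in and the dial stops dead, with 0.03 to 0.05 rad of play each way, and can turn neither on nor back. Over 9 N at the gate (0.16 Nm beyond the friction) strains the lock. Nothing else touches it.
- gate_right: Gate disc hidden under the right dial and fast to it, origin on the dial's axis at deck height (100 mm). When its gap reaches the sprung catch (18 mm off the axis) that drops in and the dial stops dead, with 0.03 to 0.05 rad of play each way, and can turn neither on nor back. Over 9 N at the gate (0.16 Nm beyond the friction) strains the lock. Nothing else touches it.
- bolt (a joint): Travel (m) of the bolt: 0 = closed, through the staple on the lid; 0.040 = fully drawn towards the front (-x of the box), its hard end stop. About 3 N of friction. Until both dials have caught it is blocked after about 2 mm.
- bolt_grip (a point): Grip point on the orange handle of the bolt: upright post 14 by 14 mm from 113 to 140 mm above the table, on a flat steel bar 14 mm wide; the point is on its axis, 131 mm up. Axes as the box's. The brass staple, 30 mm wide, 20 mm above the deck, stands 50 mm behind the handle (+x of the box) when closed.
- bolt_bar: Cross bar hidden in the box, fast to the bolt, that the two catches block until both dials have caught; origin at deck height (100 mm) on the bolt's line. Nothing else touches it. More than 15 N on it strains the lock.
- tablet_tin: Green tin of tablets, 48 mm diameter, 50 mm high, loose on the left of the box's lid; origin at the centre of its underside. A bystander.
- egg_cup: White cup, 48 mm diameter, 45 mm high, loose on the right of the lid; origin at the centre of its underside. A bystander.
- tumbler_a: Clear tumbler, 68 mm diameter, 90 mm high, loose on the table to the left; origin at its underside. A bystander.
- tumbler_b: Green tumbler, 68 mm diameter, 90 mm high, loose on the table to the right, nearer the robot; origin at its underside. A bystander.
- soap: Green soap bottle, 64 mm diameter, 190 mm high, loose on the table to the left; origin at its underside. A bystander.
- dish_brush: Dish brush lying on the table to the right. A bystander.

How it is judged:
By the outcome, as a careful person would: the job done as asked, in the order asked, and still so for the second after the job is handed in, with the robot touching nothing.
It also fails if it takes over 72 s, if anything falls off the work surface, if the arm or the gripper's body presses on something with over 40 N, if the wrist force passes 120 N, or if a joint passes its speed limit or range.

### The arm

A 6-joint arm with a two-finger parallel gripper is mounted at the origin on the work surface. World frame = base frame: x ahead of the robot, y to its left, z up, the work surface at z = 0. Lengths are in m, angles in rad, forces in N, time in s.
With the tool pointing down it reaches from about 0.25 to 0.775 m from the base axis. Payload 4 kg.
Tool frame: the origin (TCP) lies midway between the tips of the shut fingers; the grasp point (between the pads) lies 19 mm behind it; z points along the fingers, y is the line along which they close (so a half turn about z gives the same grasp; the last joint's range is limited). The gripper opens to 94 mm and grips with 3 to 60 N. Pads are 16 mm wide; open, the fingers measure 119 mm over their backs; the gripper's body (75 mm by 177 mm) begins 78 mm behind the grasp point.
Start: joints at [1.1, 0.087, 1.371, -0, 1.684, -0.103], TCP at [0.198, 0.513, 0.206] pointing down, gripper open.
Joint ranges: [-3.1, 3.1], [-0.76, 2.03], [0.27, 2.55], [-1.08, 4.22], [0.17, 2.65], [-2.57, 2.57]. Speed limits (rad/s): [2.79, 2.79, 3.14, 3.14, 3.14, 3.14].

### API

Orientations are given as [roll, pitch, yaw] about the fixed x, y, z axes, in that order (R = Rz(yaw) Ry(pitch) Rx(roll)).
In Python, from bench import get_obs, snapshot, close_job gives the robot as it stands. The module is installed in compiled form; this text tells all that it offers.
- The arm moves only by the tool drive_tool, never from a script. Its argument "commands" is a list of rows, each a list of 6 numbers: the shift along the tool's x, y, z in units of 0.04 m (1.0 is 0.04 m), then the turn, a rotation vector about the tool's x, y, z in units of 0.1 rad (1.0 is 0.1 rad). In form: [[dx, dy, dz, wx, wy, wz], ...]. A call has 1 to 20 rows; each row shifts and turns the commanded pose from where the row before left it, along the tool's axes as they then stand; what a row does not reach is not made up. A row lasts 1/8 s, in which the tool goes at most 62.5 mm and 10.7 degrees, less where a joint would pass 70% of its speed; a pose out of reach is approached as far as the arm can. A call with a number of a shift or a turn outside -1 to 1 is refused whole. A call with a gripper value outside its range is refused whole. "gripper" is the closure, from 0 (fully open) to 1 (shut), set as the call begins (left out, the last holds). The fingers move at their own pace and stop on an object; the grip force is fixed at half the most. Time passes only in rows, so rows that do not move let the fingers close. It gives the time, the measured TCP pose, the force, the opening and the grip force at its end, in the units of the state.
- get_obs(): the state, without advancing time (a new reading comes with each control period).
- snapshot(name): name is "side" or "top" or "wrist"; returns a dict with "image" (480x640x3 uint8, blue, green, red), "range_z" (480x640 float32, m along the optical axis (not along the pixel's ray), 0 where there is no reading), "fx", "fy", "cx", "cy" (pixels), "k1" (the pictures are not rectified: a ray, as slopes to the right and down, at radius r is drawn at 1 + k1 r^2 times it, then the intrinsics apply), "rvec" (rotation vector, rad) and "tvec" (3), from world to camera coordinates, as OpenCV has them. Camera axes: x right, y down, z forward; pixel columns grow to the right and rows downward; lengths in m; the calibration is good to about 2 mm. A picture is of the moment at which its call begins.
- close_job(): hands the job in; it is judged then, once.
The state is a dict: "time": time; "joint_positions": joint angles; "qvel": joint speeds; "joint_torque": joint torques, N m; "tool_pos": TCP position; "ee_rot": TCP orientation; "wrist_force": force on the tool from outside, world axes, zero at the start; "wrist_torque": the same for the moment, N m; "width": finger opening in m; "finger_force": force on a finger pad.
Only numpy, scipy, OpenCV 4.12 (cv2) and the standard library are available. Lean on these libraries where they do the work, as an engineer would, in place of code of your own. Each camera call takes 0.05 s, during which the arm holds its last target. There are 200 camera calls.

## Working session

There is one attempt and no reset: what is moved stays moved. The work goes in short steps, Python scripts to look and compute and a tool call to move; the robot and the scene stay as the last step left them, time stands still between calls to the robot, and variables do not carry over. Pictures are saved under pics/ and viewed, at most 10 in all, crops included, and the job is handed in when it is done.

Besides the shell and the picture viewer there is one more tool, called after "Request:" as a command line: name --pt "numbers of a row" for each row, then --argument value for the rest. drive_tool: Moves the arm, as the interface text tells. Its arguments: {"type":"object","properties":{"commands":{"type":"array"},"gripper":{"type":"number"}},"required":["commands"]}

```bash
mkdir -p pics
cat > h.py <<'E'
import numpy as np, cv2
from bench import get_obs, snapshot, close_job
def ray_plane(s,uv,z):
    K=np.array([[s['fx'],0,s['cx']],[0,s['fy'],s['cy']],[0,0,1]],float)
    p=cv2.undistortPoints(np.array(uv,float).reshape(-1,1,2),K,np.array([s['k1'],0,0,0],float)).reshape(-1,2)
    R=cv2.Rodrigues(np.array(s['rvec'],float))[0];t=np.array(s['tvec'],float).ravel()
    c=-R.T@t; d=np.c_[p,np.ones(len(p))]@R
    return c+d*((z-c[2])/d[:,2])[:,None]
def proj(s,P):
    R=cv2.Rodrigues(np.array(s['rvec'],float))[0]
    q=np.atleast_2d(P)@R.T+np.array(s['tvec'],float).ravel()
    p=q[:,:2]/q[:,2:]; p=p*(1+s['k1']*(p**2).sum(1,keepdims=True))
    return p*[s['fx'],s['fy']]+[s['cx'],s['cy']]
E
python3 - <<'E'
from h import *
for n in("top","side"):
    s=snapshot(n);cv2.imwrite(f'pics/{n}0.png',s['image']);np.save(f'{n}.npy',s,allow_pickle=True)
    R=cv2.Rodrigues(np.array(s['rvec']))[0];print(n,s['fx'],s['k1'],-R.T@np.array(s['tvec']).ravel())
print(get_obs())
E
```

```text
top 466.9752665997071 -0.04418322034436129 [ 0.36477021 -0.00663014  1.20997927]
side 511.68432237194327 0.04033838148789753 [ 0.21431041 -0.81517171  0.97608886]
{'time': 0.1, 'joint_positions': array([ 1.09988907e+00,  8.78831544e-02,  1.37212221e+00, -3.94889810e-05,
        1.68362032e+00, -1.03101746e-01]), 'qvel': array([-8.31234177e-04, -4.12669321e-04, -3.63153322e-03, -8.82386423e-04,
        7.53054860e-04, -9.62779485e-05]), 'joint_torque': array([ 2.14019150e-03, -3.41250300e+01, -3.03303766e+01,  7.20460271e-02,
        3.04064678e-02, -1.18274615e-04]), 'tool_pos': array([0.19754678, 0.51274855, 0.20441043]), 'ee_rot': array([-3.13956639e+00, -1.70198605e-04,  2.77378257e+00]), 'wrist_force': array([-0.32896774, -0.76574299, -0.20288083]), 'wrist_torque': array([-0.00170836, -0.0304885 , -0.01854978]), 'finger_force': 0.0, 'width': 0.09416828022189778}
```

View pics/top0.png

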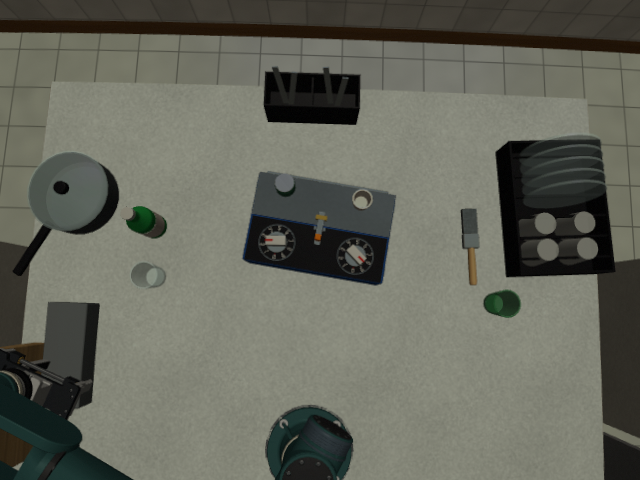

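View pics/side0.png

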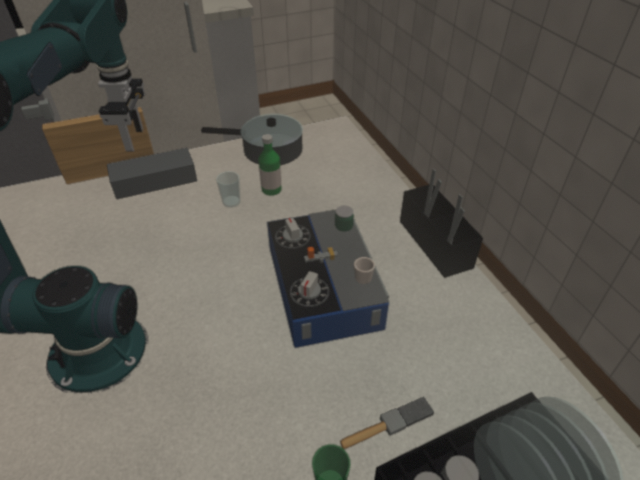

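The top view shows the box at cols 244–395, rows 172–284, with dials near (277,240) and (355,256) and the orange handle near (318,235). The side view shows the same dials at (291,230) and (311,285). Next I measure them.

Run:
```python
from h import *
for n,roi in(("top",(235,165,405,290)),("side",(262,200,392,350))):
    s=np.load(f'{n}.npy',allow_pickle=True).item();im=s['image'];hsv=cv2.cvtColor(im,cv2.COLOR_BGR2HSV)
    x0,y0,x1,y1=roi
    m=np.zeros(im.shape[:2],np.uint8);m[y0:y1,x0:x1]=1
    H,S,V=[hsv[...,i].astype(int) for i in range(3)]
    for nm,mk,z in(("white",(V>150)&(S<60),.142),("red",((H<6)|(H>174))&(S>120)&(V>90),.142),("orange",(H>6)&(H<20)&(S>140)&(V>90),.140)):
        k,l,st,c=cv2.connectedComponentsWithStats((mk*m).astype(np.uint8))
        for i in range(1,k):
            if st[i,4]>=6:
                ys,xs=np.where(l==i);P=ray_plane(s,np.c_[xs,ys],z)
                (_,sz,a)=cv2.minAreaRect((P[:,:2]*1000).astype(np.float32))
                ev,vec=np.linalg.eigh(np.cov(P[:,:2].T)) 
                print(n,nm,st[i,4],c[i].round(1),P.mean(0).round(4),np.round(sz,0),'ax',np.arctan2(vec[1,1],vec[0,1]).round(3))
    # deck mask and blue
    crop=cv2.resize(im[y0:y1,x0:x1],None,fx=4,fy=4,interpolation=cv2.INTER_CUBIC);cv2.imwrite(f'pics/{n}c.png',crop)
```

```text
top red 14 [268.  239.5] [0.5029 0.1076 0.142 ] [ 2. 14.] ax 1.601
top red 15 [360.7 258.7] [ 0.4651 -0.107   0.142 ] [15.  3.] ax 0.809
top orange 32 [317.5 236.3] [ 0.5141 -0.0062  0.14  ] [12. 12.] ax 0.897
side orange 37 [310.6 250.2] [ 0.5138 -0.0105  0.14  ] [30. 12.] ax 1.321
side orange 15 [330.7 251.3] [ 0.5558 -0.0315  0.14  ] [18.  5.] ax 1.439
```

View pics/topc.png

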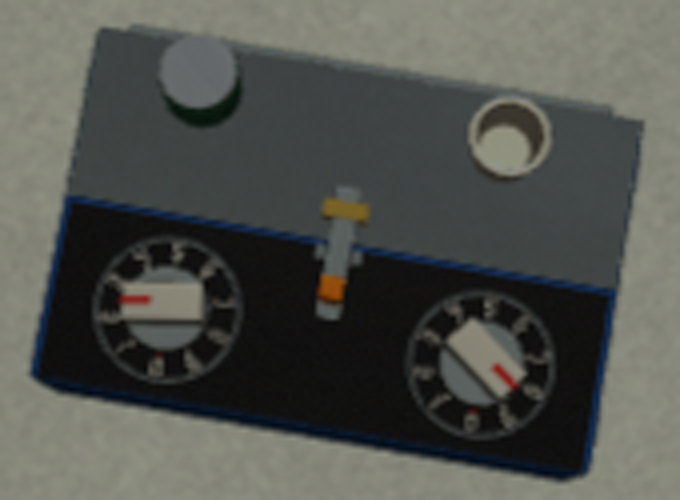

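The crop shows the left pointer at about 2 (120,300) and the right pointer between 8 and 9 (505,377). The bolt handle is at (330,288). The white threshold was too high, so I refine it and fit the deck rectangle.

Run:
```python
from h import *
s=np.load('top.npy',allow_pickle=True).item();im=s['image']
hsv=cv2.cvtColor(im,cv2.COLOR_BGR2HSV);H,S,V=[hsv[...,i].astype(int) for i in range(3)]
print('bar px',im[240,278],hsv[240,278],'disc',im[248,275],'deck',im[265,310],'edge blue',im[262,246])
m=np.zeros(im.shape[:2],np.uint8);m[165:290,235:405]=1
# deck: dark
d=((V<45)*m).astype(np.uint8);d=cv2.morphologyEx(d,cv2.MORPH_CLOSE,np.ones((3,3)))
k,l,st,c=cv2.connectedComponentsWithStats(d);i=1+st[1:,4].argmax();ys,xs=np.where(l==i)
P=ray_plane(s,np.c_[xs,ys],.1)[:,:2].astype(np.float32)
r=cv2.minAreaRect(P*1000);print('deck',r,cv2.boxPoints(r).round(0).tolist())
# blue incl. border line
for (cx,cy) in((277,240),(355,256)):
    w=np.zeros_like(m);cv2.circle(w,(cx,cy),14,1,-1)
    mk=((V>125)*w).astype(np.uint8)
    k,l,st,c=cv2.connectedComponentsWithStats(mk);i=1+st[1:,4].argmax();ys,xs=np.where(l==i)
    mm=cv2.morphologyEx(((l==i)|(((H<8)|(H>172))&(S>100)&(w>0))).astype(np.uint8),cv2.MORPH_OPEN,np.ones((3,3)))
    ys,xs=np.where(mm);P=ray_plane(s,np.c_[xs,ys],.142)
    r=cv2.minAreaRect((P[:,:2]*1000).astype(np.float32));ev,vec=np.linalg.eigh(np.cov(P[:,:2].T))
    print('bar',len(P),P.mean(0),r,'ax',np.arctan2(vec[1,1],vec[0,1]),'len',np.sqrt(12*ev)*1000)
```

```text
bar px [118 133 136] [ 25  34 136] disc [93 96 89] deck [16 16 16] edge blue [115 126 124]
deck ((487.30523681640625, -2.2204132080078125), (328.23712158203125, 113.14152526855469), 81.76287841796875) [[408.0, -157.0], [520.0, -173.0], [567.0, 152.0], [455.0, 168.0]]
bar 144 [0.5034521  0.09029629 0.142     ] ((503.4554443359375, 90.31635284423828), (16.27897071838379, 39.36083221435547), 1.774167537689209) ax 1.5988724642493435 len [18.52100556 41.55920954]
bar 140 [ 0.47585826 -0.09679724  0.142     ] ((475.25469970703125, -96.9595947265625), (43.54508972167969, 18.120037078857422), 41.84845733642578) ax -2.374771656136352 len [17.74152449 41.2569099 ]
```

Dial axes: L (0.5035, 0.0903) and R (0.4759, -0.0968), 189 mm apart against 190 expected. Box yaw is about -0.145, and the deck rectangle agrees. Left dial reads about 1.40 rad (0.49 below 3) and right about 5.37 rad (0.97 above 7), both within the stated ranges. I'll start moving to the left dial.

Request:
drive_tool --pt "0 0 -0.1 0 0 0.98" --pt "0 0 -0.1 0 0 0.98" --pt "0 0 -0.1 0 0 0.98" --pt "0 0 -0.1 0 0 0.98" --pt "0 0 -0.1 0 0 0.98" --pt "0 0 -0.1 0 0 0.98" --pt "0 0 -0.1 0 0 0.98" --pt "0 0 -0.1 0 0 0.98" --pt "0 0 -0.1 0 0 0.98" --pt "0 0 -0.1 0 0 0.98" --pt "0 0 -0.1 0 0 0.98" --pt "0 0 -0.1 0 0 0.97" --gripper 0.4

```text
time: 1.6
tool_pos: [0.1976, 0.513, 0.2529]
ee_rot: [-3.141, 0.001, 1.596]
wrist_force: [-0.4, 1.0, -0.0]
width: 0.0565
finger_force: 0.0
```

Request:
drive_tool --pt "-0.83 0.566 0 0 0 0" --pt "-0.83 0.566 0 0 0 0" --pt "-0.83 0.566 0 0 0 0" --pt "-0.83 0.566 0 0 0 0" --pt "-0.83 0.566 0 0 0 0" --pt "-0.83 0.566 0 0 0 0" --pt "-0.83 0.566 0 0 0 0" --pt "-0.83 0.566 0 0 0 0" --pt "-0.83 0.566 0 0 0 0" --pt "-0.83 0.566 0 0 0 0" --pt "-0.83 0.566 0 0 0 0" --pt "-0.83 0.566 0 0 0 0" --pt "-0.83 0.566 0 0 0 0" --pt "0 0 0 0 0 0" --pt "0 0 0 0 0 0"

```text
time: 3.48
tool_pos: [0.5036, 0.0903, 0.253]
ee_rot: [-3.14, -0.001, 1.599]
wrist_force: [-0.7, -1.0, 0.1]
width: 0.0567
finger_force: 0.0
```

Pose reached exactly. I'll check alignment with the wrist camera before descending.

```bash
cat > bar.py <<'E'
from h import *
def bars(n,guess,save=None):
    s=snapshot(n);im=s['image'];hsv=cv2.cvtColor(im,cv2.COLOR_BGR2HSV);H,S,V=[hsv[...,i].astype(int) for i in range(3)]
    if save: cv2.imwrite(save,im)
    g=proj(s,[[*guess,.142]])[0];e=proj(s,[[guess[0]+.028,guess[1],.142]])[0];rad=int(np.hypot(*(e-g)))
    w=np.zeros(im.shape[:2],np.uint8);cv2.circle(w,tuple(int(v) for v in g),rad,1,-1)
    t,_=cv2.threshold(V[w>0].astype(np.uint8).reshape(-1,1),0,255,cv2.THRESH_OTSU)
    print('px',g.round(),rad,'V pct',np.percentile(V[w>0],[10,50,90]),t)
    mk=(w>0)&((V>max(t,np.percentile(V[w>0],99)*.8))|(((H<8)|(H>172))&(S>100)))
    mk=cv2.morphologyEx(mk.astype(np.uint8),cv2.MORPH_OPEN,np.ones((3,3)))
    ys,xs=np.where(mk);P=ray_plane(s,np.c_[xs,ys],.142)
    ev,vec=np.linalg.eigh(np.cov(P[:,:2].T));print(n,'bar',len(P),P.mean(0).round(4),'ax',np.arctan2(vec[1,1],vec[0,1]).round(3),'len',(np.sqrt(12*ev)*1000).round(1))
E
python3 - <<'E'
from bar import *
bars('wrist',(.5035,.0903),'pics/w1.png')
E
```

```text
px [314. 233.] 36 V pct [ 56. 146. 181.] 115.0
wrist bar 1708 [0.5065 0.094  0.142 ] ax 1.528 len [23.6 44.5]
```

View pics/w1.png

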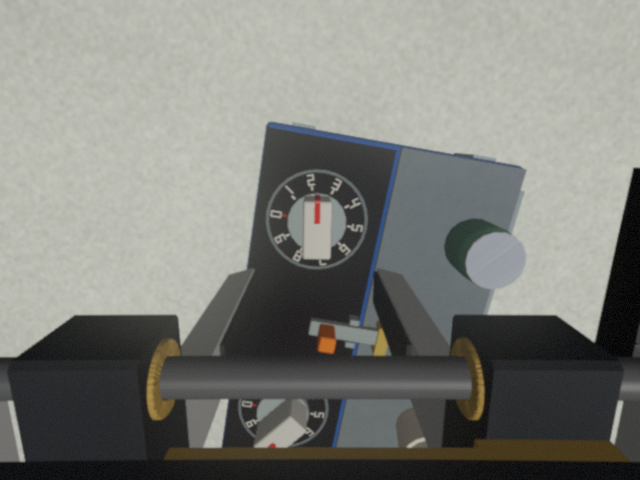

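The wrist view shows the left bar centred near (317,229), upright in the image and so aligned with the tool, with the pointer towards 2. It sits about 3 mm off the top-camera estimate, so I take the mean and descend with the fingers straddling the bar.

Request:
drive_tool --pt "0.04 0.04 0.34 0 0 0.2" --pt "0 0 0.34 0 0 0" --pt "0 0 0.34 0 0 0" --pt "0 0 0.34 0 0 0" --pt "0 0 0.34 0 0 0" --pt "0 0 0.34 0 0 0" --pt "0 0 0.34 0 0 0" --pt "0 0 0.34 0 0 0" --pt "0 0 0.34 0 0 0" --pt "0 0 0.34 0 0 0" --pt "0 0 0 0 0 0"

```text
time: 4.9
tool_pos: [0.5046, 0.0916, 0.1158]
ee_rot: [-3.139, 0.0, 1.579]
wrist_force: [0.5, -0.3, 0.2]
width: 0.0562
finger_force: 0.0
```

Request:
drive_tool --pt "0 0 0 0 0 0" --pt "0 0 0 0 0 0" --pt "0 0 0 0 0 0" --pt "0 0 0 0 0 0" --pt "0 0 0 0 0 0" --pt "0 0 0 0 0 0" --gripper 0.85

```text
time: 5.65
tool_pos: [0.5046, 0.0917, 0.1179]
ee_rot: [-3.139, 0.0, 1.579]
wrist_force: [-4.7, 0.6, 3.3]
width: 0.0216
finger_force: 30.0
```

```bash
python3 -c "
from h import *
o=get_obs();print(o['time'],o['tool_pos'],o['ee_rot'],o['wrist_force'].round(2),o['wrist_torque'].round(3),o['width'],o['finger_force'])"
```

```text
5.65 [0.50456192 0.09170381 0.11787586] [-3.13947008e+00  1.08298464e-05  1.57894476e+00] [-4.67  0.56  3.29] [-8.200e-02  1.129e+00  1.000e-03] 0.02160568499090803 30.001140832901
```

The bar is gripped (21.6 mm wide). I turn clockwise to about 1.89 rad, short of the catch zone.

Request:
drive_tool --pt "0 -0.02 0 0 0 0.2" --pt "0 0 0 0 0 0.4" --pt "0 0 0 0 0 0.5" --pt "0 0 0 0 0 0.5" --pt "0 0 0 0 0 0.5" --pt "0 0 0 0 0 0.5" --pt "0 0 0 0 0 0.5" --pt "0 0 0 0 0 0.5" --pt "0 0 0 0 0 0.5" --pt "0 0 0 0 0 0.4" --pt "0 0 0 0 0 0.2" --pt "0 0 0 0 0 0" --pt "0 0 0 0 0 0"

```text
time: 7.28
tool_pos: [0.5042, 0.0918, 0.1179]
ee_rot: [-3.141, 0.0, 1.109]
wrist_force: [-4.7, 0.5, 4.8]
width: 0.0217
finger_force: 30.0
```

```bash
cat > o.py <<'E'
from h import *
o=get_obs();print(round(o['time'],2),o['tool_pos'].round(4),'yaw',o['ee_rot'][2].round(4),'F',o['wrist_force'].round(2),'T',o['wrist_torque'].round(3),'w',round(o['width'],4),round(o['finger_force'],1),'j6',o['joint_torque'][5].round(3))
E
python3 o.py
```

```text
7.28 [0.5042 0.0918 0.1179] yaw 1.1086 F [-4.67  0.52  4.78] T [-0.078  1.113  0.009] w 0.0217 30.0 j6 -0.005
```

Request:
drive_tool --pt "0 0 0 0 0 0.2" --pt "0 0 0 0 0 0.2" --pt "0 0 0 0 0 0.2"

```text
time: 7.65
tool_pos: [0.5042, 0.0918, 0.1179]
ee_rot: [-3.141, 0.0, 1.048]
wrist_force: [-5.0, -0.2, 4.3]
width: 0.0218
finger_force: 30.0
```

```bash
python3 o.py; python3 -c "
from bar import *
bars('wrist',(.5045,.0918),'pics/w2.png')"
```

```text
7.65 [0.5042 0.0918 0.1179] yaw 1.0481 F [-5.02 -0.18  4.29] T [-0.017  1.17   0.044] w 0.0218 30.0 j6 -0.062
px [314. 306.] 65 V pct [ 67. 125. 204.] 148.0
wrist bar 5476 [0.5075 0.0953 0.142 ] ax 1.045 len [26.1 48.1]
```

View pics/w2.png

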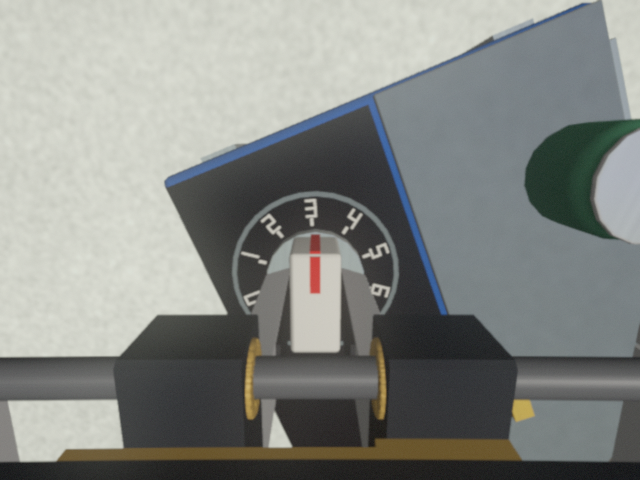

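The wrist view shows the dial turning with the gripper, with the pointer (315,240) just at or past 3 (311,212). Sliding torque is about 0.05 Nm. Now I turn in small steps, feeling for the catch.

Request:
drive_tool --pt "0 0 0 0 0 0.15" --pt "0 0 0 0 0 0.15" --pt "0 0 0 0 0 0.15"

```text
time: 8.07
tool_pos: [0.5042, 0.0918, 0.1179]
ee_rot: [-3.14, 0.0, 1.003]
wrist_force: [-5.7, 0.5, 6.4]
width: 0.0218
finger_force: 30.0
```

```bash
python3 o.py
```

```text
8.07 [0.5042 0.0918 0.1179] yaw 1.0033 F [-5.7   0.53  6.44] T [-0.045  1.184  0.041] w 0.0218 30.0 j6 -0.035
```

Request:
drive_tool --pt "0 0 0 0 0 0.15" --pt "0 0 0 0 0 0.15" --pt "0 0 0 0 0 0.1"

```text
time: 8.45
tool_pos: [0.5041, 0.0918, 0.1179]
ee_rot: [-3.14, 0.0, 0.963]
wrist_force: [-5.0, 0.4, 6.1]
width: 0.0217
finger_force: 30.0
```

```bash
python3 o.py
```

```text
8.45 [0.5041 0.0918 0.1179] yaw 0.9634 F [-4.99  0.37  6.1 ] T [-0.028  1.21   0.014] w 0.0217 30.0 j6 -0.004
```

Request:
drive_tool --pt "0 0 0 0 0 0.15" --pt "0 0 0 0 0 0.15" --pt "0 0 0 0 0 0.15"

```text
time: 8.82
tool_pos: [0.5041, 0.0919, 0.1179]
ee_rot: [-3.14, 0.001, 0.918]
wrist_force: [-4.9, 0.2, 6.1]
width: 0.0217
finger_force: 30.0
```

```bash
python3 o.py
```

```text
8.82 [0.5041 0.0919 0.1179] yaw 0.9183 F [-4.86  0.18  6.12] T [0.026 1.238 0.061] w 0.0217 30.0 j6 -0.033
```

Request:
drive_tool --pt "0 0 0 0 0 0.15" --pt "0 0 0 0 0 0.15" --pt "0 0 0 0 0 0.1"

```text
time: 9.2
tool_pos: [0.5041, 0.0919, 0.1179]
ee_rot: [-3.14, 0.001, 0.878]
wrist_force: [-5.1, -0.4, 6.4]
width: 0.0215
finger_force: 30.0
```

```bash
python3 o.py
```

```text
9.2 [0.5041 0.0919 0.1179] yaw 0.8784 F [-5.05 -0.37  6.4 ] T [-0.027  1.209  0.037] w 0.0215 30.0 j6 0.006
```

Request:
drive_tool --pt "0 0 0 0 0 0.15" --pt "0 0 0 0 0 0.15" --pt "0 0 0 0 0 0.1"

```text
time: 9.57
tool_pos: [0.5041, 0.0919, 0.1179]
ee_rot: [-3.14, 0.001, 0.839]
wrist_force: [-6.0, -0.8, 6.3]
width: 0.0215
finger_force: 30.0
```

```bash
python3 o.py
```

```text
9.57 [0.5041 0.0919 0.1179] yaw 0.8385 F [-5.99 -0.83  6.29] T [0.043 1.196 0.072] w 0.0215 30.0 j6 0.034
```

Request:
drive_tool --pt "0 0 0 0 0 0.15" --pt "0 0 0 0 0 0.15"

```text
time: 9.82
tool_pos: [0.5041, 0.0919, 0.1179]
ee_rot: [-3.14, 0.001, 0.808]
wrist_force: [-5.0, 0.9, 5.2]
width: 0.0214
finger_force: 30.0
```

```bash
python3 o.py
```

```text
9.82 [0.5041 0.0919 0.1179] yaw 0.8085 F [-4.98  0.87  5.23] T [0.006 1.17  0.174] w 0.0214 30.0 j6 0.024
```

Torque has jumped to 0.174 Nm, so the catch has likely engaged. I hold one row and re-read before doing anything more.

Request:
drive_tool --pt "0 0 0 0 0 0"

```text
time: 9.95
tool_pos: [0.5041, 0.0919, 0.1179]
ee_rot: [-3.14, 0.001, 0.809]
wrist_force: [-6.0, 0.2, 4.7]
width: 0.0218
finger_force: 30.0
```

```bash
python3 o.py
```

```text
9.95 [0.5041 0.0919 0.1179] yaw 0.8088 F [-5.99  0.16  4.67] T [-0.003  1.18   0.087] w 0.0218 30.0 j6 0.088
```

Request:
drive_tool --pt "0 0 0 0 0 0.08" --pt "0 0 0 0 0 0"

```text
time: 10.2
tool_pos: [0.5041, 0.0919, 0.1179]
ee_rot: [-3.14, 0.001, 0.801]
wrist_force: [-6.4, -0.3, 4.8]
width: 0.0217
finger_force: 30.0
```

```bash
python3 o.py
```

```text
10.2 [0.5041 0.0919 0.1179] yaw 0.801 F [-6.36 -0.29  4.77] T [-0.023  1.253  0.072] w 0.0217 30.0 j6 0.111
```

Request:
drive_tool --pt "0 0 0 0 0 0.08" --pt "0 0 0 0 0 0"

```text
time: 10.45
tool_pos: [0.5041, 0.0919, 0.1179]
ee_rot: [-3.14, 0.001, 0.793]
wrist_force: [-5.1, 0.2, 4.6]
width: 0.0218
finger_force: 30.0
```

```bash
python3 o.py
```

```text
10.45 [0.5041 0.0919 0.1179] yaw 0.7929 F [-5.1   0.21  4.64] T [0.028 1.243 0.111] w 0.0218 30.0 j6 0.12
```

Request:
drive_tool --pt "0 0 0 0 0 0.08" --pt "0 0 0 0 0 0"

```text
time: 10.7
tool_pos: [0.5041, 0.0919, 0.1179]
ee_rot: [-3.14, 0.001, 0.785]
wrist_force: [-5.3, 0.3, 6.4]
width: 0.0214
finger_force: 30.0
```

```bash
python3 o.py
```

```text
10.7 [0.5041 0.0919 0.1179] yaw 0.785 F [-5.35  0.26  6.36] T [0.103 1.256 0.101] w 0.0214 30.0 j6 0.128
```

```bash
python3 -c "
from bar import *
bars('wrist',(.5045,.0918),'pics/w3.png')
bars('wrist',(.5045,.0918))"; python3 o.py;python3 o.py
```

```text
px [315. 307.] 64 V pct [ 69. 136. 204.] 152.0
wrist bar 5475 [0.5079 0.0946 0.142 ] ax 0.797 len [25.9 47.9]
px [315. 307.] 64 V pct [ 70. 136. 204.] 152.0
wrist bar 5475 [0.5079 0.0946 0.142 ] ax 0.795 len [25.9 48. ]
10.8 [0.5041 0.0919 0.1179] yaw 0.785 F [-5.08  0.69  5.88] T [-0.032  1.293  0.175] w 0.022 30.0 j6 0.117
10.8 [0.5041 0.0919 0.1179] yaw 0.785 F [-5.08  0.69  5.88] T [-0.032  1.293  0.175] w 0.022 30.0 j6 0.117
```

Request:
drive_tool --pt "0 0 0 0 0 0.12" --pt "0 0 0 0 0 0" --pt "0 0 0 0 0 0"

```text
time: 11.18
tool_pos: [0.5041, 0.0919, 0.1179]
ee_rot: [-3.14, 0.001, 0.773]
wrist_force: [-5.8, -0.4, 5.4]
width: 0.022
finger_force: 30.0
```

```bash
python3 o.py; python3 -c "
from bar import *
bars('wrist',(.5045,.0918))
bars('wrist',(.5045,.0918))"; python3 o.py
```

```text
11.18 [0.5041 0.0919 0.1179] yaw 0.773 F [-5.76 -0.44  5.4 ] T [0.05  1.224 0.149] w 0.022 30.0 j6 0.116
px [315. 307.] 64 V pct [ 70. 136. 205.] 153.0
wrist bar 5457 [0.508  0.0945 0.142 ] ax -2.363 len [25.5 48. ]
px [315. 307.] 64 V pct [ 69. 136. 205.] 153.0
wrist bar 5458 [0.508  0.0945 0.142 ] ax -2.363 len [25.6 48. ]
11.28 [0.5041 0.0919 0.1179] yaw 0.7729 F [-5.77 -0.23  5.37] T [0.039 1.306 0.123] w 0.0217 30.0 j6 0.116
```

```bash
cat > red.py <<'E'
from h import *
def red(im,tag=''):
    hsv=cv2.cvtColor(im,cv2.COLOR_BGR2HSV).astype(int);H,S,V=hsv[...,0],hsv[...,1],hsv[...,2]
    m=((H<8)|(H>172))&(S>110)&(V>150);m[:,:280]=0;m[:,350:]=0;m[:225]=0;m[310:]=0
    ys,xs=np.where(m);f=np.polyfit(ys,xs,1)
    # bar's white: left & right edges by row, between rows
    w=(S<50)&(V>170);L=[];R=[];Y=[]
    for y in range(262,335):
        c=np.where(w[y,270:360])[0]+270
        c=c[(c>280)&(c<350)]
        if len(c)>20:Y.append(y);L.append(c.min());R.append(c.max())
    print(tag,'red slope',np.round(f[0],4),len(ys),'edges',np.polyfit(Y,L,1).round(3)[0],np.polyfit(Y,R,1).round(3)[0],np.mean(L).round(1),np.mean(R).round(1))
if __name__=='__main__':
    for n in('w2','w3'):red(cv2.imread(f'pics/{n}.png'),n)
    s=snapshot('wrist');cv2.imwrite('pics/w4.png',s['image']);red(s['image'],'now')
E
python3 red.py; python3 o.py
```

```text
w2 red slope 0.0085 380 edges 0.015 -0.061 292.2 339.9
w3 red slope 0.0084 384 edges 0.026 -0.054 291.9 339.9
now red slope 0.0089 381 edges 0.019 -0.053 292.0 339.9
11.32 [0.5041 0.0919 0.1179] yaw 0.773 F [-6.02  0.02  5.74] T [0.002 1.222 0.142] w 0.0214 30.0 j6 0.116
```

The bar stays rigid in the grip, so the dial is still following. I go on in 0.01 rad steps.

Request:
drive_tool --pt "0 0 0 0 0 0.1" --pt "0 0 0 0 0 0"

```text
time: 11.58
tool_pos: [0.504, 0.0919, 0.1179]
ee_rot: [-3.14, 0.001, 0.763]
wrist_force: [-5.5, -0.3, 4.8]
width: 0.0218
finger_force: 30.0
```

```bash
cat >> o.py <<'E'
T=[];J=[]
for _ in range(4):
    snapshot('wrist');o=get_obs();T.append(o['wrist_torque'][2]);J.append(o['joint_torque'][5])
print('T',np.mean(T).round(3),np.std(T).round(3),'J',np.mean(J).round(3),'yaw',o['ee_rot'][2].round(4),o['time'])
E
python3 o.py
```

```text
11.57 [0.504  0.0919 0.1179] yaw 0.763 F [-5.51 -0.32  4.82] T [0.044 1.173 0.205] w 0.0218 30.0 j6 0.147
T 0.137 0.035 J 0.134 yaw 0.7631 11.775
```

Request:
drive_tool --pt "0 0 0 0 0 0.1" --pt "0 0 0 0 0 0"

```text
time: 12.02
tool_pos: [0.504, 0.092, 0.1179]
ee_rot: [-3.14, 0.001, 0.753]
wrist_force: [-5.4, -0.2, 4.8]
width: 0.0214
finger_force: 30.0
```

```bash
python3 o.py; python3 red.py | tail -1
```

```text
12.03 [0.504  0.092  0.1179] yaw 0.7531 F [-5.43 -0.17  4.8 ] T [0.09  1.278 0.126] w 0.0214 30.0 j6 0.158
T 0.164 0.024 J 0.145 yaw 0.7531 12.225
now red slope 0.0068 383 edges 0.03 -0.057 291.9 339.9
```

Request:
drive_tool --pt "0 0 0 0 0 0.1" --pt "0 0 0 0 0 0"

```text
time: 12.52
tool_pos: [0.504, 0.092, 0.1179]
ee_rot: [-3.14, 0.001, 0.743]
wrist_force: [-6.3, -0.0, 5.8]
width: 0.0219
finger_force: 30.0
```

```bash
python3 o.py; python3 red.py | tail -1;  python3 red.py | tail -1
```

```text
12.53 [0.504  0.092  0.1179] yaw 0.7431 F [-6.27 -0.03  5.8 ] T [0.036 1.208 0.174] w 0.0219 30.0 j6 0.169
T 0.158 0.011 J 0.155 yaw 0.7431 12.725
now red slope 0.0088 385 edges 0.022 -0.056 292.1 339.8
now red slope 0.0076 387 edges 0.02 -0.058 292.0 339.8
```

The torque at rest (0.155 Nm) is above the dial friction, yet the bar still follows. I back off to see whether it is held, since a caught dial won't turn back either.

Request:
drive_tool --pt "0 0 0 0 0 -0.15" --pt "0 0 0 0 0 -0.15" --pt "0 0 0 0 0 0"

```text
time: 13.2
tool_pos: [0.5041, 0.0919, 0.1179]
ee_rot: [-3.14, 0.001, 0.773]
wrist_force: [-6.2, 1.0, 5.2]
width: 0.0221
finger_force: 30.0
```

```bash
python3 o.py
```

```text
13.2 [0.5041 0.0919 0.1179] yaw 0.773 F [-6.25  1.03  5.22] T [0.05  1.256 0.095] w 0.0221 30.0 j6 0.069
T 0.101 0.021 J 0.088 yaw 0.7729 13.4
```

Request:
drive_tool --pt "0 0 0 0 0 -0.15" --pt "0 0 0 0 0 -0.15" --pt "0 0 0 0 0 0"

```text
time: 13.78
tool_pos: [0.5041, 0.0919, 0.1179]
ee_rot: [-3.14, 0.001, 0.803]
wrist_force: [-6.4, -0.6, 5.3]
width: 0.0217
finger_force: 30.0
```

```bash
python3 o.py;  python3 red.py | tail -1
```

```text
13.78 [0.5041 0.0919 0.1179] yaw 0.8028 F [-6.4  -0.56  5.29] T [0.023 1.241 0.051] w 0.0217 30.0 j6 0.038
T 0.052 0.031 J 0.058 yaw 0.8028 13.975
now red slope 0.0126 377 edges 0.021 -0.058 292.0 339.8
```

Request:
drive_tool --pt "0 0 0 0 0 -0.15" --pt "0 0 0 0 0 -0.1" --pt "0 0 0 0 0 0"

```text
time: 14.4
tool_pos: [0.5041, 0.0919, 0.1179]
ee_rot: [-3.14, 0.001, 0.828]
wrist_force: [-5.6, 0.2, 5.5]
width: 0.0218
finger_force: 30.0
```

```bash
python3 o.py;  python3 red.py | tail -1
```

```text
14.4 [0.5041 0.0919 0.1179] yaw 0.8277 F [-5.63  0.23  5.48] T [0.033 1.262 0.069] w 0.0218 30.0 j6 0.004
T 0.017 0.01 J 0.017 yaw 0.8277 14.6
now red slope 0.0112 376 edges 0.009 -0.062 292.1 339.8
```

```bash
cat > rel.py <<'E'
from h import *
s=snapshot('wrist');im=s['image'];cv2.imwrite('pics/w5.png',im)
hsv=cv2.cvtColor(im,cv2.COLOR_BGR2HSV).astype(int);H,S,V=hsv[...,0],hsv[...,1],hsv[...,2]
m=((H<8)|(H>172))&(S>110)&(V>150);m[:,:280]=0;m[:,350:]=0;m[:225]=0;m[310:]=0
def ang(P):
    vx,vy,_,_=cv2.fitLine((P[:,:2]*1000).astype(np.float32),cv2.DIST_HUBER,0,.01,.01).ravel();return np.arctan2(vy,vx)
ys,xs=np.where(m);P=ray_plane(s,np.c_[xs,ys],.142);a=ang(P);print('red',P.mean(0).round(4),round(a,4),'px',xs.mean().round(1),ys.mean().round(1))
b=((H>100)&(H<125)&(S>120)&(V>60)).astype(np.uint8)
k,l,st,c=cv2.connectedComponentsWithStats(b)
ys,xs=np.where(b);Q=ray_plane(s,np.c_[xs,ys],.1)
# box frame approx
yaw=-.145;o=np.array([.4897,-.0033]);d=(Q[:,:2]-o);bx=d@[np.cos(yaw),np.sin(yaw)];by=d@[-np.sin(yaw),np.cos(yaw)]
sel=(abs(bx-.055)<.012)&(by<.165)&(by>.02);g=ang(Q[sel]);print('seam',sel.sum(),round(g,4),bx[sel].mean().round(4),by[sel].min(),by[sel].max())
print('yaw',get_obs()['ee_rot'][2].round(4),'theta',round((g-np.pi/2+np.pi-a),4))
E
python3 rel.py
```

```text
red [0.515  0.1031 0.142 ] 0.8336 px 314.7 272.4
seam 1645 1.4273 0.058 0.028911116397616083 0.16497598167388686
yaw 0.8276 theta 2.1645
```

View pics/w5.png

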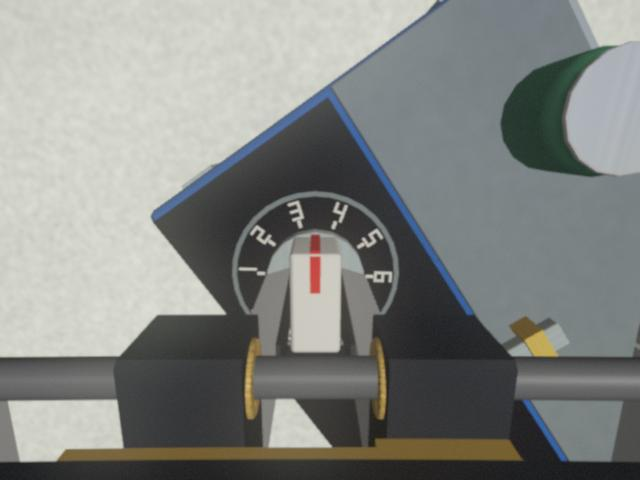

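The wrist view shows the pointer (315,240) between 3 (297,213) and 4 (340,213), at θ≈2.165, so the dial follows the tool. Backing a little further shows whether the torque saturates (friction) or climbs (caught).

Request:
drive_tool --pt "0 0 0 0 0 -0.1" --pt "0 0 0 0 0 -0.1" --pt "0 0 0 0 0 -0.1" --pt "0 0 0 0 0 0"

```text
time: 15.2
tool_pos: [0.5041, 0.0919, 0.1179]
ee_rot: [-3.14, 0.001, 0.858]
wrist_force: [-5.9, 1.5, 5.3]
width: 0.0216
finger_force: 30.0
```

```bash
python3 o.py;  python3 rel.py
```

```text
15.2 [0.5041 0.0919 0.1179] yaw 0.8576 F [-5.85  1.47  5.27] T [-0.044  1.19   0.015] w 0.0216 30.0 j6 -0.024
T 0.013 0.012 J -0.011 yaw 0.8576 15.4
red [0.5147 0.1034 0.142 ] 0.8697 px 314.7 272.3
seam 1599 1.4276 0.058 0.03182129162673358 0.16493595385892826
yaw 0.8575 theta 2.1287
```

I travelled 0.115 rad back freely, more than the play, so it is not caught yet. The torque carries a bias from an off-centre grip, so I'll re-grip to clear it.

Request:
drive_tool --pt "0 0 0 0 0 0" --pt "0 0 0 0 0 0" --pt "0 0 0 0 0 0" --pt "-0.025 -0.03 0 0 0 0" --pt "0 0 0 0 0 0" --gripper 0.65

```text
time: 16.08
tool_pos: [0.5032, 0.0917, 0.1174]
ee_rot: [3.142, -0.0, 0.858]
wrist_force: [0.2, -0.1, -1.0]
width: 0.033
finger_force: 0.0
```

```bash
python3 o.py;  python3 rel.py
```

```text
16.07 [0.5032 0.0917 0.1174] yaw 0.8578 F [ 0.24 -0.13 -1.05] T [-0.036  0.091 -0.029] w 0.033 0.0 j6 0.001
T 0.006 0.025 J 0.0 yaw 0.8578 16.275
red [0.5146 0.1033 0.142 ] 0.8601 px 316.0 271.5
seam 1613 1.4273 0.058 0.031179926221132862 0.16489412302551643
yaw 0.8578 theta 2.138
```

Request:
drive_tool --pt "0 0 0 0 0 0" --pt "0 0 0 0 0 0" --pt "0 0 0 0 0 0" --pt "0 0 0 0 0 0" --pt "0 0 0 0 0 0" --gripper 0.85

```text
time: 16.95
tool_pos: [0.5036, 0.0915, 0.1175]
ee_rot: [3.141, -0.0, 0.858]
wrist_force: [2.2, -2.2, -1.1]
width: 0.0215
finger_force: 30.0
```

```bash
python3 o.py;  python3 rel.py
```

```text
16.95 [0.5036 0.0915 0.1175] yaw 0.8577 F [ 2.16 -2.2  -1.05] T [-0.326 -0.202  0.013] w 0.0215 30.0 j6 -0.003
T -0.005 0.026 J -0.004 yaw 0.8577 17.15
red [0.5147 0.1033 0.142 ] 0.8559 px 315.2 271.3
seam 1606 1.4276 0.058 0.03114735640061568 0.16493653302881608
yaw 0.8576 theta 2.1424
```

Clean baseline now: T≈0 and small side forces. I turn forward through the ground already covered.

Request:
drive_tool --pt "0 0 0 0 0 0.15" --pt "0 0 0 0 0 0.2" --pt "0 0 0 0 0 0.2" --pt "0 0 0 0 0 0.15"

```text
time: 17.7
tool_pos: [0.5035, 0.0915, 0.1175]
ee_rot: [3.141, -0.0, 0.787]
wrist_force: [3.7, -3.1, -0.8]
width: 0.0217
finger_force: 30.0
```

```bash
python3 o.py;  python3 rel.py
```

```text
17.7 [0.5035 0.0915 0.1175] yaw 0.7867 F [ 3.69 -3.06 -0.78] T [-0.561 -0.59   0.064] w 0.0217 30.0 j6 0.048
T 0.085 0.019 J 0.103 yaw 0.7877 17.9
red [0.5153 0.1026 0.142 ] 0.7872 px 315.1 271.4
seam 1751 1.427 0.0579 0.020040755012733842 0.1649367007270621
yaw 0.7876 theta 2.2106
```

Request:
drive_tool --pt "0 0 0 0 0 0.15" --pt "0 0 0 0 0 0.15" --pt "0 0 0 0 0 0"

```text
time: 18.32
tool_pos: [0.5034, 0.0916, 0.1175]
ee_rot: [3.141, -0.0, 0.758]
wrist_force: [4.2, -3.4, -1.1]
width: 0.0218
finger_force: 30.0
```

```bash
python3 o.py;  python3 rel.py
```

```text
18.32 [0.5034 0.0916 0.1175] yaw 0.7578 F [ 4.2  -3.45 -1.13] T [-0.627 -0.65   0.126] w 0.0218 30.0 j6 0.131
T 0.095 0.024 J 0.111 yaw 0.7578 18.525
red [0.5156 0.1023 0.142 ] 0.7593 px 315.0 271.5
seam 1758 1.4275 0.0579 0.0200583313815073 0.16484075750625388
yaw 0.7578 theta 2.239
```

Request:
drive_tool --pt "0 0 0 0 0 0.15" --pt "0 0 0 0 0 0.1" --pt "0 0 0 0 0 0"

```text
time: 18.95
tool_pos: [0.5034, 0.0916, 0.1175]
ee_rot: [3.141, -0.0, 0.733]
wrist_force: [4.3, -3.6, -1.7]
width: 0.0217
finger_force: 30.0
```

```bash
python3 o.py;  python3 rel.py
```

```text
18.95 [0.5034 0.0916 0.1175] yaw 0.7328 F [ 4.29 -3.55 -1.74] T [-0.593 -0.658  0.194] w 0.0217 30.0 j6 0.169
T 0.181 0.02 J 0.155 yaw 0.7328 19.15
red [0.5159 0.1021 0.142 ] 0.734 px 315.0 271.4
seam 1752 1.4267 0.0579 0.0201074872664601 0.16491356486467748
yaw 0.7329 theta 2.2635
```

The torque is climbing again with travel. A safe test is to let go: if the dial is pressed against the catch it springs back, and if it is only friction it stays.

Request:
drive_tool --pt "0 0 0 0 0 0" --pt "0 0 0 0 0 0" --pt "0 0 0 0 0 0" --gripper 0.65

```text
time: 19.58
tool_pos: [0.5026, 0.0922, 0.1173]
ee_rot: [-3.14, 0.0, 0.733]
wrist_force: [-0.5, -0.9, 0.7]
width: 0.033
finger_force: 0.0
```

```bash
python3 o.py;  python3 rel.py; python3 rel.py|tail -1
```

```text
19.57 [0.5026 0.0922 0.1173] yaw 0.7331 F [-0.45 -0.86  0.72] T [-0.062  0.14   0.013] w 0.033 0.0 j6 0.001
T -0.003 0.047 J 0.0 yaw 0.7329 19.775
red [0.5152 0.1028 0.142 ] 0.8056 px 313.6 271.3
seam 1764 1.427 0.0579 0.020083626910088016 0.16485248712223782
yaw 0.7328 theta 2.1923
yaw 0.7328 theta 2.1867
```

The dial sprang back about 0.07 rad to θ≈2.19, so the left dial has caught, within the gentle limit. Now I lift and go over the right dial.

Request:
drive_tool --pt "0 0 -0.5 0 0 0" --pt "0 0 -0.8 0 0 0" --pt "0 0 -0.8 0 0 -0.34" --pt "-0.75 0.584 0 0 0 0" --pt "-0.75 0.584 0 0 0 0" --pt "-0.75 0.584 0 0 0 0" --pt "-0.75 0.584 0 0 0 0" --pt "-0.75 0.584 0 0 0 0" --pt "0 0 0 0 0 0" --pt "0 0 0 0 0 0" --gripper 0.5

```text
time: 21.12
tool_pos: [0.4763, -0.096, 0.2015]
ee_rot: [-3.141, -0.001, 0.767]
wrist_force: [0.4, 0.2, 0.5]
width: 0.0469
finger_force: 0.0
```

```bash
python3 -c "
from bar import *
bars('wrist',(.4757,-.096),'pics/w6.png');bars('top',(.5035,.0903))"; python3 o.py
```

```text
px [313. 253.] 43 V pct [ 68. 168. 203.] 133.0
wrist bar 3376 [ 0.4798 -0.0941  0.142 ] ax 0.805 len [34.8 42.4]
px [275. 239.] 12 V pct [ 33. 106. 148.] 86.0
top bar 155 [0.5037 0.0914 0.142 ] ax 0.83 len [19.4 41.9]
21.23 [ 0.4764 -0.0955  0.2015] yaw 0.7681 F [ 0.28 -0.61  0.5 ] T [-0.019  0.084 -0.006] w 0.0472 0.0 j6 0.003
T -0.02 0.025 J 0.002 yaw 0.7682 21.425
```

View pics/w6.png

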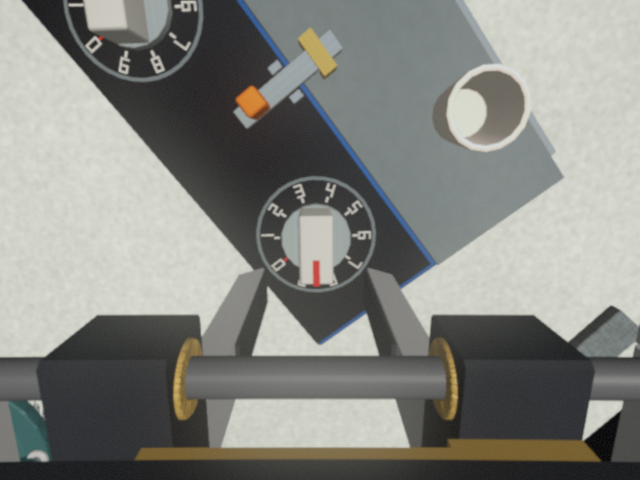

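The wrist view shows the right bar upright at col 316 (rows 215–285), aligned and centred between the fingers with its pointer towards us. Descending and gripping.

Request:
drive_tool --pt "0 0 0.35 0 0 0" --pt "0 0 0.35 0 0 0" --pt "0 0 0.35 0 0 0" --pt "0 0 0.35 0 0 0" --pt "0 0 0.35 0 0 0" --pt "0 0 0.35 0 0 0" --pt "0 0 0 0 0 0"

```text
time: 22.3
tool_pos: [0.4753, -0.0962, 0.1158]
ee_rot: [-3.139, 0.001, 0.767]
wrist_force: [-0.1, -0.0, 0.5]
width: 0.0468
finger_force: 0.0
```

Request:
drive_tool --pt "0 0 0 0 0 0" --pt "0 0 0 0 0 0" --pt "0 0 0 0 0 0" --pt "0 0 0 0 0 0" --pt "0 0 0 0 0 0" --pt "0 0 0 0 0 0" --gripper 0.85

```text
time: 23.05
tool_pos: [0.4765, -0.0964, 0.1181]
ee_rot: [3.141, -0.001, 0.767]
wrist_force: [-2.0, 1.5, 3.9]
width: 0.0216
finger_force: 30.0
```

```bash
sed -i 's/range(4)/range(3)/' o.py; python3 o.py
```

```text
23.05 [ 0.4765 -0.0964  0.1181] yaw 0.7669 F [-2.04  1.51  3.86] T [0.218 0.465 0.001] w 0.0216 30.0 j6 -0.021
T -0.019 0.02 J -0.021 yaw 0.7668 23.2
```

Request:
drive_tool --pt "0 0 0 0 0 -0.3" --pt "0 0 0 0 0 -0.5" --pt "0 0 0 0 0 -0.5" --pt "0 0 0 0 0 -0.5" --pt "0 0 0 0 0 -0.5" --pt "0 0 0 0 0 -0.5" --pt "0 0 0 0 0 -0.5" --pt "0 0 0 0 0 -0.5" --pt "0 0 0 0 0 -0.5" --pt "0 0 0 0 0 -0.5"

```text
time: 24.45
tool_pos: [0.4769, -0.0966, 0.1181]
ee_rot: [3.14, -0.0, 1.248]
wrist_force: [-0.4, 0.7, 4.2]
width: 0.0216
finger_force: 30.0
```

```bash
python3 o.py
```

```text
24.45 [ 0.4769 -0.0966  0.1181] yaw 1.2483 F [-0.42  0.68  4.25] T [ 0.132  0.169 -0.043] w 0.0216 30.0 j6 0.255
T 0.019 0.023 J -0.064 yaw 1.2462 24.6
```

Request:
drive_tool --pt "0 0 0 0 0 -0.5" --pt "0 0 0 0 0 -0.5" --pt "0 0 0 0 0 -0.5" --pt "0 0 0 0 0 -0.5" --pt "0 0 0 0 0 -0.5" --pt "0 0 0 0 0 -0.5" --pt "0 0 0 0 0 -0.5" --pt "0 0 0 0 0 -0.5" --pt "0 0 0 0 0 -0.5" --pt "0 0 0 0 0 -0.5" --pt "0 0 0 0 0 -0.2" --pt "0 0 0 0 0 0"

```text
time: 26.1
tool_pos: [0.4774, -0.0966, 0.1181]
ee_rot: [3.139, 0.001, 1.766]
wrist_force: [1.4, 0.1, 5.7]
width: 0.0217
finger_force: 30.0
```

```bash
python3 o.py
```

```text
26.1 [ 0.4774 -0.0966  0.1181] yaw 1.7662 F [1.43 0.09 5.73] T [ 0.119 -0.47   0.02 ] w 0.0217 30.0 j6 -0.029
T -0.011 0.03 J 0.001 yaw 1.7662 26.25
```

Request:
drive_tool --pt "0 0 0 0 0 -0.15" --pt "0 0 0 0 0 -0.15" --pt "0 0 0 0 0 -0.15" --pt "0 0 0 0 0 0"

```text
time: 26.75
tool_pos: [0.4774, -0.0966, 0.1181]
ee_rot: [3.139, 0.001, 1.811]
wrist_force: [2.2, 0.5, 6.2]
width: 0.0215
finger_force: 30.0
```

```bash
python3 o.py
```

```text
26.75 [ 0.4774 -0.0966  0.1181] yaw 1.8111 F [2.22 0.52 6.17] T [ 0.082 -0.488 -0.003] w 0.0215 30.0 j6 -0.038
T -0.022 0.005 J -0.018 yaw 1.8112 26.9
```

Request:
drive_tool --pt "0 0 0 0 0 -0.15" --pt "0 0 0 0 0 -0.15" --pt "0 0 0 0 0 -0.15" --pt "0 0 0 0 0 0"

```text
time: 27.4
tool_pos: [0.4775, -0.0966, 0.1181]
ee_rot: [3.139, 0.001, 1.856]
wrist_force: [3.7, 0.6, 5.3]
width: 0.0219
finger_force: 30.0
```

```bash
python3 o.py
```

```text
27.4 [ 0.4775 -0.0966  0.1181] yaw 1.8563 F [3.72 0.62 5.34] T [ 0.142 -0.541 -0.016] w 0.0219 30.0 j6 -0.038
T 0.008 0.033 J -0.019 yaw 1.8563 27.55
```

Request:
drive_tool --pt "0 0 0 0 0 -0.15" --pt "0 0 0 0 0 -0.15" --pt "0 0 0 0 0 -0.1" --pt "0 0 0 0 0 0"

```text
time: 28.05
tool_pos: [0.4775, -0.0966, 0.1181]
ee_rot: [3.139, 0.001, 1.896]
wrist_force: [2.9, 1.1, 4.4]
width: 0.0216
finger_force: 30.0
```

```bash
python3 o.py
```

```text
28.05 [ 0.4775 -0.0966  0.1181] yaw 1.8963 F [2.86 1.14 4.36] T [ 0.178 -0.59  -0.01 ] w 0.0216 30.0 j6 -0.047
T -0.057 0.013 J -0.034 yaw 1.8963 28.2
```

Request:
drive_tool --pt "0 0 0 0 0 -0.15" --pt "0 0 0 0 0 -0.15" --pt "0 0 0 0 0 -0.1" --pt "0 0 0 0 0 0"

```text
time: 28.7
tool_pos: [0.4775, -0.0966, 0.1181]
ee_rot: [3.139, 0.001, 1.936]
wrist_force: [3.7, 1.9, 5.7]
width: 0.0219
finger_force: 30.0
```

```bash
python3 o.py
```

```text
28.7 [ 0.4775 -0.0966  0.1181] yaw 1.9364 F [3.7  1.91 5.66] T [ 0.192 -0.689 -0.058] w 0.0219 30.0 j6 -0.046
T -0.05 0.017 J -0.033 yaw 1.9364 28.85
```

Request:
drive_tool --pt "0 0 0 0 0 -0.15" --pt "0 0 0 0 0 -0.15" --pt "0 0 0 0 0 -0.1" --pt "0 0 0 0 0 0"

```text
time: 29.35
tool_pos: [0.4776, -0.0966, 0.1181]
ee_rot: [3.139, 0.002, 1.977]
wrist_force: [4.5, 1.0, 4.9]
width: 0.0219
finger_force: 30.0
```

```bash
python3 o.py
```

```text
29.35 [ 0.4776 -0.0966  0.1181] yaw 1.9766 F [4.49 0.97 4.9 ] T [ 0.222 -0.702 -0.051] w 0.0219 30.0 j6 -0.044
T -0.037 0.015 J -0.031 yaw 1.9766 29.5
```

Request:
drive_tool --pt "0 0 0 0 0 -0.15" --pt "0 0 0 0 0 -0.15" --pt "0 0 0 0 0 -0.1" --pt "0 0 0 0 0 0"

```text
time: 30.0
tool_pos: [0.4776, -0.0966, 0.1181]
ee_rot: [3.139, 0.002, 2.017]
wrist_force: [5.2, 0.9, 4.7]
width: 0.0217
finger_force: 30.0
```

```bash
python3 o.py
```

```text
30.0 [ 0.4776 -0.0966  0.1181] yaw 2.0169 F [5.21 0.9  4.66] T [ 0.196 -0.811 -0.009] w 0.0217 30.0 j6 -0.039
T -0.01 0.011 J -0.026 yaw 2.0169 30.15
```

Request:
drive_tool --pt "0 0 0 0 0 -0.15" --pt "0 0 0 0 0 -0.15" --pt "0 0 0 0 0 -0.1" --pt "0 0 0 0 0 0"

```text
time: 30.65
tool_pos: [0.4777, -0.0965, 0.1181]
ee_rot: [3.139, 0.002, 2.057]
wrist_force: [6.4, 1.3, 4.9]
width: 0.0216
finger_force: 30.0
```

```bash
python3 o.py
```

```text
30.65 [ 0.4777 -0.0965  0.1181] yaw 2.057 F [6.38 1.27 4.87] T [ 0.286 -0.883 -0.025] w 0.0216 30.0 j6 -0.026
T -0.045 0.005 J -0.013 yaw 2.057 30.8
```

Request:
drive_tool --pt "0 0 0 0 0 -0.15" --pt "0 0 0 0 0 -0.15" --pt "0 0 0 0 0 -0.1" --pt "0 0 0 0 0 0"

```text
time: 31.3
tool_pos: [0.4777, -0.0965, 0.1182]
ee_rot: [3.138, 0.002, 2.097]
wrist_force: [4.6, 0.7, 5.3]
width: 0.0219
finger_force: 30.0
```

```bash
python3 o.py
```

```text
31.3 [ 0.4777 -0.0965  0.1182] yaw 2.097 F [4.63 0.7  5.3 ] T [ 0.206 -0.895 -0.082] w 0.0219 30.0 j6 -0.043
T -0.032 0.028 J -0.03 yaw 2.097 31.45
```

Request:
drive_tool --pt "0 0 0 0 0 -0.15" --pt "0 0 0 0 0 -0.15" --pt "0 0 0 0 0 -0.1" --pt "0 0 0 0 0 0"

```text
time: 31.95
tool_pos: [0.4777, -0.0965, 0.1181]
ee_rot: [3.139, 0.002, 2.137]
wrist_force: [5.2, -0.0, 5.0]
width: 0.0219
finger_force: 30.0
```

```bash
python3 o.py
```

```text
31.95 [ 0.4777 -0.0965  0.1181] yaw 2.137 F [ 5.18 -0.    4.98] T [ 0.211 -0.919 -0.041] w 0.0219 30.0 j6 -0.043
T -0.033 0.016 J -0.03 yaw 2.1369 32.1
```

Request:
drive_tool --pt "0 0 0 0 0 -0.15" --pt "0 0 0 0 0 -0.15" --pt "0 0 0 0 0 -0.1" --pt "0 0 0 0 0 0"

```text
time: 32.6
tool_pos: [0.4778, -0.0965, 0.1181]
ee_rot: [3.139, 0.002, 2.177]
wrist_force: [5.9, 1.1, 4.5]
width: 0.0217
finger_force: 30.0
```

```bash
python3 o.py; python3 rel.py
```

```text
32.6 [ 0.4778 -0.0965  0.1181] yaw 2.1769 F [5.9  1.09 4.54] T [ 0.182 -0.905 -0.075] w 0.0217 30.0 j6 -0.076
T -0.042 0.024 J -0.063 yaw 2.1769 32.75Traceback (most recent call last):
  File "rel.py", line 7, in <module>
    ys,xs=np.where(m);P=ray_plane(s,np.c_[xs,ys],.142);a=ang(P);print('red',P.mean(0).round(4),round(a,4),'px',xs.mean().round(1),ys.mean().round(1))
                        ~~~~~~~~~^^^^^^^^^^^^^^^^^^^^^
  File "h.py", line 5, in ray_plane
    p=cv2.undistortPoints(np.array(uv,float).reshape(-1,1,2),K,np.array([s['k1'],0,0,0],float)).reshape(-1,2)
      ~~~~~~~~~~~~~~~~~~~^^^^^^^^^^^^^^^^^^^^^^^^^^^^^^^^^^^^^^^^^^^^^^^^^^^^^^^^^^^^^^^^^^^^^^
cv2.error: OpenCV(4.12.0) /io/opencv/modules/calib3d/src/undistort.dispatch.cpp:347: error: (-215:Assertion failed) CV_IS_MAT(_src) && CV_IS_MAT(_dst) && (_src->rows == 1 || _src->cols == 1) && (_dst->rows == 1 || _dst->cols == 1) && _src->cols + _src->rows - 1 == _dst->rows + _dst->cols - 1 && (CV_MAT_TYPE(_src->type) == CV_32FC2 || CV_MAT_TYPE(_src->type) == CV_64FC2) && (CV_MAT_TYPE(_dst->type) == CV_32FC2 || CV_MAT_TYPE(_dst->type) == CV_64FC2) in function 'cvUndistortPointsInternal'
```

View pics/w5.png

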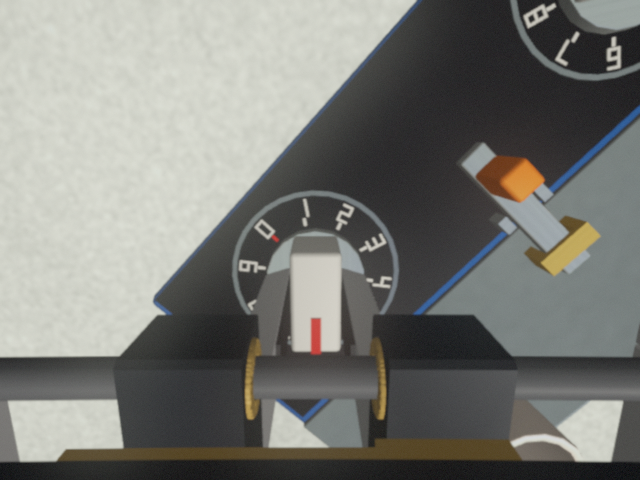

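The pointer's tail is between 1 and 2 (322,215), so the pointer is at about 6.3 and the dial has followed. Holding torque is starting to rise (J -0.063), so I continue gently.

Request:
drive_tool --pt "0 0 0 0 0 -0.15" --pt "0 0 0 0 0 -0.1" --pt "0 0 0 0 0 0"

```text
time: 33.17
tool_pos: [0.4778, -0.0964, 0.1181]
ee_rot: [3.139, 0.002, 2.202]
wrist_force: [5.7, 1.3, 5.5]
width: 0.0218
finger_force: 30.0
```

```bash
python3 o.py
```

```text
33.17 [ 0.4778 -0.0964  0.1181] yaw 2.2019 F [5.67 1.32 5.46] T [ 0.218 -0.941 -0.044] w 0.0218 30.0 j6 -0.101
T -0.081 0.033 J -0.088 yaw 2.2018 33.325
```

Request:
drive_tool --pt "0 0 0 0 0 -0.15" --pt "0 0 0 0 0 -0.1" --pt "0 0 0 0 0 0"

```text
time: 33.7
tool_pos: [0.4778, -0.0965, 0.1181]
ee_rot: [3.139, 0.002, 2.227]
wrist_force: [5.4, 1.5, 5.3]
width: 0.0216
finger_force: 30.0
```

```bash
python3 o.py
```

```text
33.7 [ 0.4778 -0.0965  0.1181] yaw 2.2267 F [5.38 1.46 5.25] T [ 0.213 -0.934 -0.128] w 0.0216 30.0 j6 -0.127
T -0.128 0.019 J -0.114 yaw 2.2268 33.85
```

Torque is rising steadily to -0.128, the same signature as on the left. Release and check for spring-back.

```bash
cat > rel2.py <<'E'
from h import *
s=snapshot('wrist');im=s['image'];g=cv2.cvtColor(im,cv2.COLOR_BGR2HSV).astype(int)
H,S,V=g[...,0],g[...,1],g[...,2]
w=(S<50)&(V>185);Y=[];L=[];R=[]
for y in range(262,312):
    c=np.where(w[y,285:350])[0]+285
    if len(c)>20:Y.append(y);L.append(c.min());R.append(c.max())
for E in(L,R):
    P=ray_plane(s,np.c_[E,Y],.142);vx,vy,_,_=cv2.fitLine((P[:,:2]*1000).astype(np.float32),cv2.DIST_HUBER,0,.01,.01).ravel();print('edge ang',np.round(np.arctan2(vy,vx)%np.pi,4))
print('yaw',get_obs()['ee_rot'][2])
E
python3 rel2.py
```

```text
edge ang 2.2146
edge ang 2.2427
yaw 2.2267228994910315
```

Request:
drive_tool --pt "0 0 0 0 0 0" --pt "0 0 0 0 0 0" --pt "0 0 0 0 0 0" --gripper 0.65

```text
time: 34.28
tool_pos: [0.4751, -0.0964, 0.1162]
ee_rot: [-3.139, -0.002, 2.227]
wrist_force: [-0.3, -0.5, 0.0]
width: 0.0331
finger_force: 0.0
```

```bash
python3 rel2.py; python3 o.py
```

```text
edge ang 2.2178
edge ang 2.2037
yaw 2.2266474396314786
34.33 [ 0.4753 -0.0964  0.1165] yaw 2.2266 F [-0.1  -0.09  0.66] T [0.003 0.022 0.005] w 0.0329 0.0 j6 -0.0
T -0.007 0.02 J -0.0 yaw 2.2267 34.475
```

Spring-back is small (about 0.02 rad), but together with the torque rise and the exhausted range it indicates the right dial has caught. A gentle pull on the bolt will confirm it. Lift, turn and go over the handle.

Request:
drive_tool --pt "0 0 -0.5 0 0 0" --pt "0 0 -0.8 0 0 0" --pt "0 0 -0.8 0 0 0" --pt "0 0 0 0 0 -0.96" --pt "0 0 0 0 0 -0.96" --pt "0 0 0 0 0 -0.96" --pt "0 0 0 0 0 -0.96" --pt "0 0 0 0 0 -0.96" --pt "0 0 0 0 0 -0.96" --pt "0 0 0 0 0 -0.97" --pt "0 0 0 0 0 -0.97" --pt "-0.16 0.594 0 0 0 0" --pt "-0.16 0.594 0 0 0 0" --pt "-0.16 0.594 0 0 0 0" --pt "-0.16 0.594 0 0 0 0" --pt "0 0 0 0 0 0" --pt "0 0 0 0 0 0" --gripper 0.55

```text
time: 36.6
tool_pos: [0.515, -0.0067, 0.2014]
ee_rot: [-3.141, -0.0, 2.997]
wrist_force: [-0.7, 0.1, 0.3]
width: 0.0425
finger_force: 0.0
```

```bash
cat > org.py <<'E'
from h import *
for n in('wrist','top'):
    s=snapshot(n);im=s['image'];h=cv2.cvtColor(im,cv2.COLOR_BGR2HSV);cv2.imwrite(f'pics/o_{n}.png',im)
    g=proj(s,[[.514,-.006,.14]])[0];e=proj(s,[[.55,-.006,.14]])[0];r=int(np.hypot(*(e-g)))
    w=np.zeros(im.shape[:2],np.uint8);cv2.circle(w,tuple(int(v) for v in g),r,1,-1)
    H,S,V=[h[...,i].astype(int) for i in range(3)]
    m=(H>3)&(H<18)&(S>150)&(w>0);v=V[m];t=np.percentile(v,95)*.85;m&=V>t
    ys,xs=np.where(m);P=ray_plane(s,np.c_[xs,ys],.14);print(n,len(P),g.round(),(xs.mean(),ys.mean()),P.mean(0).round(4),np.round(P.max(0)-P.min(0),4))
o=get_obs();print(o['time'],o['tool_pos'],o['ee_rot'])
E
python3 org.py
```

```text
wrist 348 [316. 249.] (np.float64(317.4310344827586), np.float64(251.68965517241378)) [ 0.516  -0.0053  0.14  ] [0.0127 0.0134 0.    ]
top 3 [317. 236.] (np.float64(316.0), np.float64(239.0)) [ 0.5078 -0.003   0.14  ] [0.0001 0.0046 0.    ]
36.7 [ 0.51502774 -0.00693985  0.20149216] [-3.14125947e+00 -8.92177650e-05  2.99577500e+00]
```

View pics/o_wrist.png

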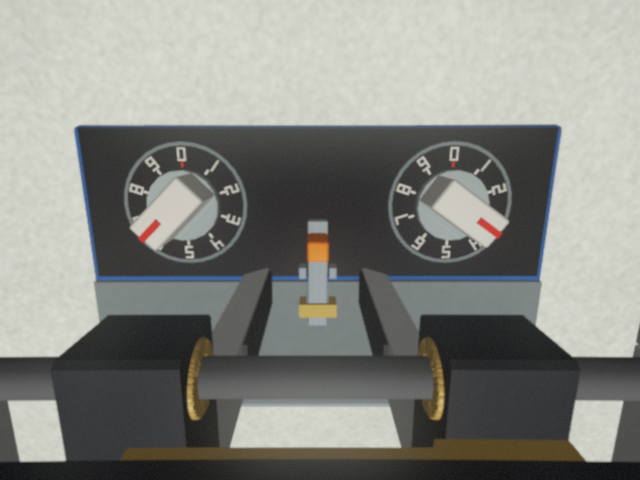

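The wrist view shows the orange handle centred between the fingers (317,247), the right dial pointing about 6.3 (image left) and the left about 3.5. The handle measures within 2 mm of the TCP, so I descend and grip.

Request:
drive_tool --pt "0 0 0.35 0 0 0" --pt "0 0 0.35 0 0 0" --pt "0 0 0.35 0 0 0" --pt "0 0 0.35 0 0 0" --pt "0 0 0.35 0 0 0" --pt "0 0 0.35 0 0 0" --pt "0 0 0 0 0 0"

```text
time: 37.58
tool_pos: [0.5143, -0.006, 0.1157]
ee_rot: [-3.142, -0.003, 2.997]
wrist_force: [-0.9, 0.4, -0.7]
width: 0.0425
finger_force: 0.0
```

Request:
drive_tool --pt "0 0 0 0 0 0" --pt "0 0 0 0 0 0" --pt "0 0 0 0 0 0" --pt "0 0 0 0 0 0" --pt "0 0 0 0 0 0" --pt "0 0 0 0 0 0" --gripper 0.95

```text
time: 38.33
tool_pos: [0.5158, -0.0053, 0.1181]
ee_rot: [3.14, 0.001, 2.997]
wrist_force: [1.0, 4.2, 2.4]
width: 0.0138
finger_force: 30.0
```

Request:
drive_tool --pt "0.02 0 0 0 0 0" --pt "0.02 0 0 0 0 0" --pt "0.02 0 0 0 0 0" --pt "0.02 0 0 0 0 0"

```text
time: 38.83
tool_pos: [0.5137, -0.005, 0.1181]
ee_rot: [3.14, 0.004, 2.997]
wrist_force: [4.0, 4.7, 0.7]
width: 0.0137
finger_force: 30.0
```

Request:
drive_tool --pt "0.02 0 0 0 0 0" --pt "0.02 0 0 0 0 0"

```text
time: 39.08
tool_pos: [0.5121, -0.0047, 0.1181]
ee_rot: [3.14, 0.004, 2.997]
wrist_force: [3.6, 5.4, 1.9]
width: 0.0137
finger_force: 30.0
```

Request:
drive_tool --pt "0.02 0 0 0 0 0" --pt "0.02 0 0 0 0 0" --pt "0.02 0 0 0 0 0" --pt "0.02 0 0 0 0 0"

```text
time: 39.58
tool_pos: [0.5089, -0.0043, 0.1181]
ee_rot: [3.14, 0.004, 2.997]
wrist_force: [3.8, 5.4, 1.7]
width: 0.014
finger_force: 30.0
```

The bolt slides freely at about 4 N, past the 2 mm block, so both dials have caught. Drawing it back.

Request:
drive_tool --pt "0.07 0 0 0 0 0" --pt "0.07 0 0 0 0 0" --pt "0.07 0 0 0 0 0" --pt "0.07 0 0 0 0 0" --pt "0.07 0 0 0 0 0" --pt "0.07 0 0 0 0 0" --pt "0.07 0 0 0 0 0" --pt "0.07 0 0 0 0 0" --pt "0.07 0 0 0 0 0" --pt "0.07 0 0 0 0 0" --pt "0.04 0 0 0 0 0" --pt "0.02 0 0 0 0 0" --pt "0 0 0 0 0 0"

```text
time: 41.2
tool_pos: [0.4787, 0.0001, 0.1181]
ee_rot: [3.14, 0.003, 2.997]
wrist_force: [2.8, 4.6, 1.6]
width: 0.0138
finger_force: 30.0
```

Request:
drive_tool --pt "0.02 0 0 0 0 0" --pt "0.02 0 0 0 0 0" --pt "0 0 0 0 0 0"

```text
time: 41.58
tool_pos: [0.4771, 0.0003, 0.118]
ee_rot: [3.14, 0.003, 2.997]
wrist_force: [3.2, 4.5, 1.1]
width: 0.0135
finger_force: 30.0
```

Request:
drive_tool --pt "0.02 0 0 0 0 0" --pt "0.01 0 0 0 0 0" --pt "0 0 0 0 0 0"

```text
time: 41.95
tool_pos: [0.4762, 0.0005, 0.1181]
ee_rot: [3.14, 0.004, 2.997]
wrist_force: [4.4, 4.4, 0.5]
width: 0.0142
finger_force: 30.0
```

Request:
drive_tool --pt "0.015 0 0 0 0 0" --pt "0.015 0 0 0 0 0" --pt "0 0 0 0 0 0"

```text
time: 42.32
tool_pos: [0.4762, 0.0005, 0.1181]
ee_rot: [3.139, 0.007, 2.997]
wrist_force: [7.4, 4.3, -1.9]
width: 0.0139
finger_force: 30.0
```

The bolt is at its end stop: no further motion, and the force rises to 7 N. Letting go and lifting clear.

Request:
drive_tool --pt "0 0 0 0 0 0" --pt "0 0 0 0 0 0" --pt "0 0 0 0 0 0" --pt "0 0 0 0 0 0" --gripper 0.6

```text
time: 42.82
tool_pos: [0.4731, -0.0003, 0.1173]
ee_rot: [-3.141, -0.001, 2.997]
wrist_force: [0.7, 0.0, -0.2]
width: 0.0378
finger_force: 0.0
```

Request:
drive_tool --pt "0 0 -0.4 0 0 0" --pt "0 0 -0.8 0 0 0" --pt "0 0 -0.8 0 0 0" --pt "0 0 -0.8 0 0 0" --pt "0 0 -0.4 0 0 0" --pt "0 0 0 0 0 0" --pt "0 0 0 0 0 0"

```text
time: 43.7
tool_pos: [0.4728, 0.0, 0.2441]
ee_rot: [-3.142, -0.002, 2.997]
wrist_force: [0.5, 0.4, 1.4]
width: 0.0377
finger_force: 0.0
```

Run:
```python
from h import *
s=snapshot('wrist');cv2.imwrite('pics/end.png',s['image'])
im=s['image'];h=cv2.cvtColor(im,cv2.COLOR_BGR2HSV).astype(int)
m=(h[...,0]>3)&(h[...,0]<18)&(h[...,1]>150)&(h[...,2]>150);ys,xs=np.where(m)
print(len(xs),ray_plane(s,[[xs.mean(),ys.mean()]],.14),get_obs()['wrist_force'])
```

```text
291 [[0.4761469  0.00053758 0.14      ]] [ 0.88123339  0.38594494 -0.16950698]
```

View pics/end.png

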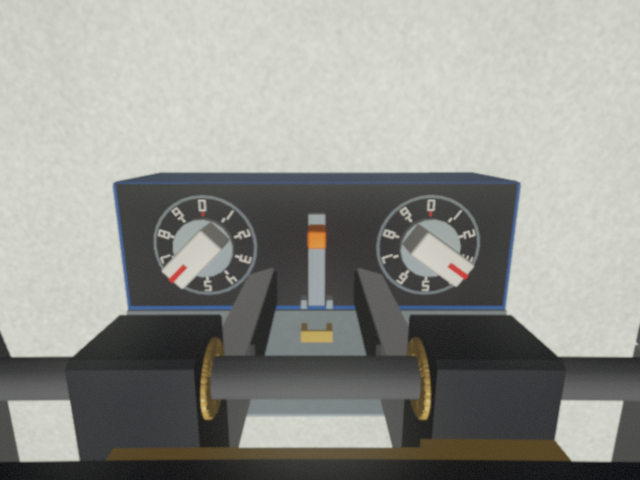

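The view shows the handle at (317,237), drawn about 40 mm, with the bolt's end at row 305 clear of the empty staple at (317,333). Both dials still point where they caught and the gripper is clear, so I'm handing in.

```bash
python3 -c "
from bench import close_job
print(close_job())"
```

```text
the job is handed in; nothing more can be done
None
```

Job handed in: both dials turned until they caught, the bolt drawn about 40 mm to its end stop and out of the staple, handle released with the gripper clear, and no contact felt with the other kitchen things (I didn't re-photograph them at the end).

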